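Check a valve casting under the height bridge

TASK

Lay the brass valve casting flat on the counter, square in front of the red bridge bar with its nose towards it, then slide it nose first under the bar until its dome is through and its nose meets the rubber buffer behind. Press it firmly against the buffer with about 12 newtons (on top of the drag of sliding) for about a second, never as much as 17, then let go and leave it lying there under the bar. Do not bang into the bridge, and leave the carton, the ball valve and the green tray where they are.

Things in the scene. Friction and masses are not known exactly. Their poses are not given: they have to be found in the camera images.
- casting_center (a point): Centre of the loose brass casting (0.35 to 0.7 kg), 20 mm above its underside; x to its nose, z up. 150 mm long: nose face 70 mm ahead, tail end 80 mm behind. Main block x -30 to +70 mm, 50 mm wide, 24 mm high; steel pipe stubs stick out to 32 mm either side at x = +12 mm (64 mm over both, its widest). Lies on the counter (z = 0); sliding drag 2 to 8 N.
- casting_tail (a point): Grip point on the casting's tail, 58 mm behind its centre, 20 mm above its underside; axes as the casting's. The tail is a plain block 36 mm wide (its y), 34 mm high, 52 mm long (x -80 to -28 mm from the centre), easily pinched from above across y, and it stays clear of the bar when the nose is at the buffer.
- casting_dome (a point): Top of the casting's round dome (blue cap), its highest point: 40 mm above the underside, 40 mm ahead of the centre, dome radius 17 mm.
- bar (a point): Middle of the underside of the fixed red bridge bar, 42.5 mm above the counter; x in the pushing direction (through to the buffer), y along the bar, z up. Bar 16 mm deep in x, 12 thick, 130 long; its screw heads reach 58.5 mm high. Posts leave 90 mm clear between them. Beyond it lie side strips 8 mm high, 14 mm wide at y = +-55 mm.
- stop: Fixed aluminium stop block, its front face 105 mm beyond the bar's middle; origin on the counter under the middle of that face, x away from the bar. 22 mm deep, 124 wide, top 30 mm high (a black knob on it 44 mm).
- casting: The same casting; origin on its underside below the centre point.
- gauge: The same bridge; origin on the counter straight below the middle of the bar, axes as the bar's.
- carton: Small loose cardboard carton 70 x 85 x 60 mm high, bystander; origin at its underside.
- ballvalve: Loose brass ball valve with red lever, about 90 x 35 x 50 mm high, bystander; origin at its underside.
- tray: Loose green open tray 80 x 90 x 40 mm high, bystander; origin at its underside.
- screw_hole (a point): Where a screw comes out of the stop's front face, 14 mm above the counter, axes as the stop's. The screw carries a round black rubber buffer, 22 mm across. It is set anew each time and not measured: the buffer's front, which the nose meets, stands 20 to 40 mm before the block. The buffer is sprung, 6 N per mm, bottoming at 4 mm (24 N).
Not all that is in view belongs to the job. Leave any orange or purple look-alike of the gauge alone.

How it is judged:
By the outcome, as a careful person would: the job done as asked, in the order asked, and still so for the second after the job is handed in, with the robot touching nothing.
It also fails if it takes over 64 s, if anything falls off the work surface, if the arm or the gripper's body presses on something with over 40 N, if the wrist force passes 120 N, or if a joint passes its speed limit or range.

ROBOT

A 6-joint arm with a two-finger parallel gripper is mounted at the origin on the work surface. World frame = base frame: x ahead of the robot, y to its left, z up, the work surface at z = 0. Lengths are in m, angles in rad, forces in N, time in s.
With the tool pointing down it reaches from about 0.375 to 0.975 m from the base axis. Payload 3.8 kg.
Tool frame: the origin (TCP) lies at the very end of the fingers, on their centre line; the grasp point (between the pads) lies 19 mm behind it; z points along the fingers, y is the direction in which the jaws open and shut (so a half turn about z gives the same grasp; the last joint's range is limited). The gripper opens to 85 mm and grips with 20 to 120 N. Pads are 22 mm wide; open, the fingers measure 114 mm over their backs; the gripper's body (76 mm by 85 mm) begins 54 mm behind the grasp point. The pads swing forward as they close: fully open they stand 13 mm farther back than shut.
Start: joints at [-1.156, 0.264, 1.604, -0, 1.274, -0.037], TCP at [0.295, -0.607, 0.231] pointing down, gripper open.
Joint ranges: [-2.63, 2.63], [-0.94, 2.18], [0.31, 2.57], [-1.31, 4.45], [0, 2.66], [-2.55, 2.55]. Speed limits (rad/s): [2.57, 2.57, 3.14, 3.14, 3.14, 3.14].

INTERFACE

Orientations are given as a rotation vector (axis times angle).
In Python, from workcell import bot, viewer gives the robot as it stands.
- The arm moves only by the tool jog_arm, never from a script. Its argument "motion" is a list of rows, each an object of numbers: "dx", "dy", "dz": the shift along the world's x, y, z in cm; "turn": the turn about the world's z in rad. A call has 1 to 12 rows; each row shifts and turns the commanded pose from where the row before left it; what a row does not reach is not made up. A row lasts 1/12 s, in which the tool goes at most 41.7 mm and 7.16 degrees, less where a joint would pass 70% of its speed; a pose out of reach is approached as far as the arm can. A call is refused whole if a number of a shift passes 4.17 or a number of a turn 0.125, either way. A call with a gripper value outside its range is refused whole. "fingers" is the finger opening in cm, from 0 to 8.54, set as the call begins (left out, the last holds). The fingers move at their own pace and stop on an object; "grip_force" is the grip in N (left out, the last holds). Time passes only in rows, so rows that do not move let the fingers close. It gives the time, the measured TCP pose, the force and the opening at its end, in the units of the state.
- bot.read_state(): the state, without advancing time (a new reading comes with each control period).
- viewer.read_camera(name): name is "side" or "top"; returns (picture, depth): 384x512x3 uint8, red, green, blue; 384x512 float32, m along the optical axis (not along the pixel's ray), 0 where there is no reading.
- viewer.camera_info(name): a dict with "vertical_fov" (degrees; the focal length in pixels is half the picture's height over the tangent of half this angle, whatever the lens; pixels are square), "cx", "cy" (the principal point, pixels), "R" (3x3) and "t" (3): a world point X has camera coordinates R X + t. Camera axes: x right, y down, z forward; pixel columns grow to the right and rows downward; lengths in m; the calibration is good to about 2 mm. A picture is of the moment at which its call begins. camera_info takes no time and is no camera call.
- bot.finish_job(): hands the job in, once; it reports no verdict.
The state is a dict: "time": time; "q": joint angles; "joint_vel": joint speeds; "joint_torque": joint torques, N m; "tool_pos": TCP position; "tcp_rot": TCP orientation; "wrist_force": force on the tool from outside, world axes, zero at the start; "torque": the same for the moment, N m; "width": opening from 0.0 (shut) to 1.0 (fully open).
Only numpy, scipy, OpenCV 4.12 (cv2) and the standard library are available. Lean on these libraries where they do the work, as an engineer would, in place of code of your own. Each camera call takes 0.05 s, during which the arm holds its last target. There are 200 camera calls.

## Working session

There is one attempt and no reset: what is moved stays moved. The work goes in short steps, Python scripts to look and compute and a tool call to move; the robot and the scene stay as the last step left them, time stands still between calls to the robot, and variables do not carry over. Pictures are saved under pics/ and viewed, about 8 in all and at most 12, crops included, and the job is handed in when it is done.

Besides the shell and the picture viewer there is one more tool, called after ">>>" as name([rows], argument=value, ...), one row to a line, values as JSON. jog_arm: Moves the arm, as the interface text tells. Its arguments: {"type":"object","properties":{"motion":{"type":"array"},"fingers":{"type":"number"},"grip_force":{"type":"number"}},"required":["motion"]}

```bash
mkdir -p pics; ls
python3 - <<'E'
from workcell import bot, viewer
import cv2,numpy as np
for n in ("top","side"):
    p,d=viewer.read_camera(n); cv2.imwrite(f"pics/{n}0.png",cv2.resize(p[:,:,::-1],(768,576),interpolation=cv2.INTER_CUBIC)); np.savez(f"{n}0.npz",p=p,d=d)
    print(n,viewer.camera_info(n))
print(bot.read_state())
E
```

```text
pics
top {'vertical_fov': 43.07852824071756, 'cx': 259.22641925810893, 'cy': 194.2775585724965, 'R': array([[-0.0242978 , -0.99957949,  0.01582623],
       [-0.9833291 ,  0.02104316, -0.18061306],
       [ 0.18020407, -0.01995089, -0.98342689]]), 't': array([0.05289794, 0.51868466, 1.22662679])}
side {'vertical_fov': 56.55194848307844, 'cx': 255.01936927155484, 'cy': 182.14467572897976, 'R': array([[-0.8831381 , -0.46874182, -0.01866027],
       [-0.21244265,  0.43508669, -0.87496725],
       [ 0.41825257, -0.76875268, -0.48382238]]), 't': array([0.50197202, 0.16178052, 0.82779994])}
{'time': 0.1, 'q': array([-1.15591080e+00,  2.64666073e-01,  1.60526137e+00,  2.30244314e-05,
        1.27368940e+00, -3.68571037e-02]), 'joint_vel': array([ 1.21017455e-03,  4.68020915e-04, -4.53047477e-03, -5.14849541e-05,
        1.67036983e-03,  1.28255651e-03]), 'joint_torque': array([ 9.67207711e-05, -5.16707432e+01, -3.68590772e+01, -1.27748676e-04,
        6.36379104e-03,  8.79188093e-06]), 'tool_pos': array([ 0.29442271, -0.60666325,  0.23008151]), 'tcp_rot': array([-3.05985480e+00, -7.03120822e-01,  5.63100898e-04]), 'wrist_force': array([-0.20947852, -0.64114702,  0.67503658]), 'torque': array([-0.03087746, -0.01317328,  0.01516209]), 'width': 0.9986829151109734}
```

View pics/top0.png

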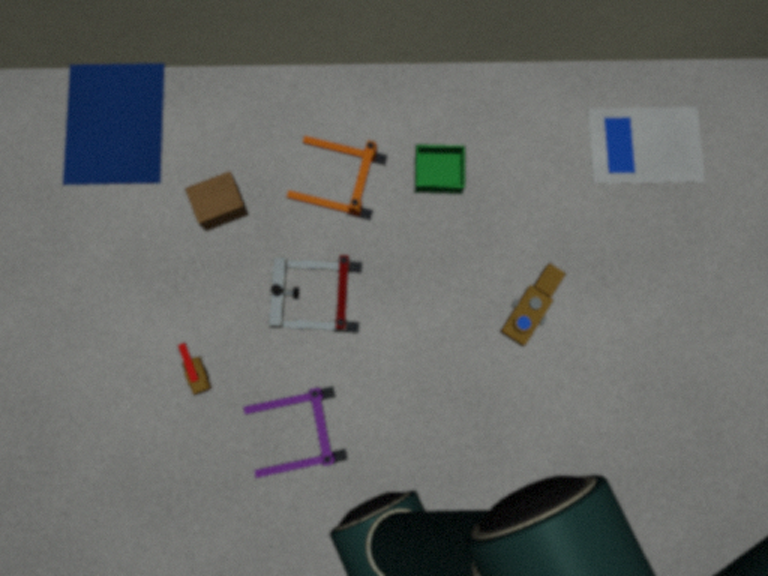

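View pics/side0.png

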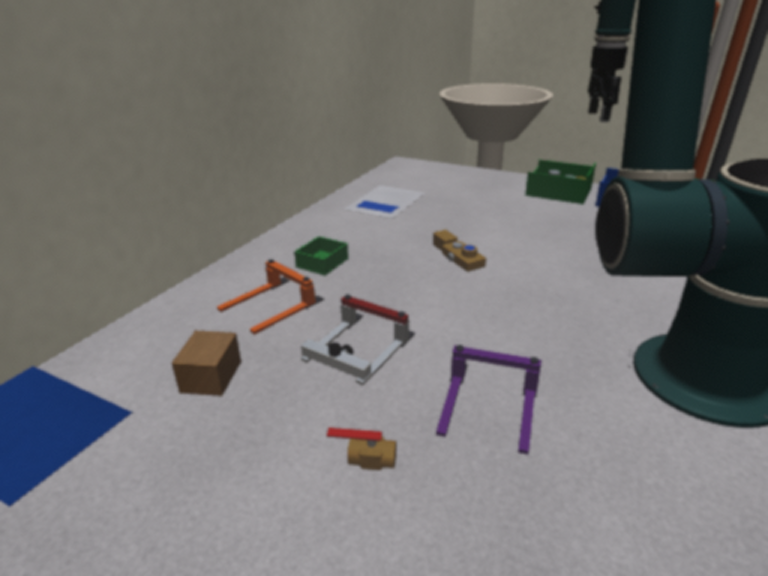

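The top view shows the brass items as the casting at (533,305), with a blue dome and its nose to the lower left, and the ball valve at (195,370), with a red lever. The gauges are red/aluminium at (310,293), orange at (345,180) and purple at (300,430). I'll use the casting with the blue cap, and the red bridge because it has the stop and the black buffer. Next I'll measure both and confirm them in one crop.

```bash
cat > h.py <<'E'
import numpy as np, cv2
from workcell import bot, viewer
def ray(n,uv,z,ci=None):
    c=ci or viewer.camera_info(n); f=192/np.tan(np.radians(c['vertical_fov']/2))
    R=np.array(c['R']); t=np.array(c['t']); uv=np.atleast_2d(np.asarray(uv,float))
    d=np.c_[(uv[:,0]-c['cx'])/f,(uv[:,1]-c['cy'])/f,np.ones(len(uv))]@R
    o=-R.T@t
    return o+d*((z-o[2])/d[:,2])[:,None]
def hsv(p): return cv2.cvtColor(p,cv2.COLOR_RGB2HSV)
def mask(h,lo,hi,box=None):
    m=cv2.inRange(h,np.array(lo),np.array(hi))
    if box:
        k=np.zeros_like(m); x0,y0,x1,y1=box; k[y0:y1,x0:x1]=255; m&=k
    return m
def pts(m): y,x=np.nonzero(m); return np.c_[x,y]
E
cat > m.py <<'E'
from h import *
p=np.load('top0.npz')['p'];h=hsv(p)
brass=mask(h,(8,80,50),(28,255,255),(325,165,390,240)); blue=mask(h,(100,120,80),(125,255,255),(325,165,390,240))
red=mask(h,(0,120,60),(6,255,255),(215,160,250,230))|mask(h,(172,120,60),(180,255,255),(215,160,250,230))
def rect(m,z,n='top'):
    X=ray(n,pts(m),z)[:,:2]; r=cv2.minAreaRect((X*1000).astype(np.float32)); 
    c=X.mean(0); w,v=np.linalg.eigh(np.cov(X.T)); a=v[:,1]; return c,r,np.degrees(np.arctan2(a[1],a[0])),len(X)
print('brass',rect(brass|blue,.03)); print('dome',ray('top',pts(blue).mean(0),.039),pts(blue).mean(0),blue.sum()/255)
print('bar',rect(red,.0545))
p2=np.load('side0.npz')['p'];h2=hsv(p2)
b2=mask(h2,(100,120,60),(125,255,255),(285,150,330,185)); print('dome side',ray('side',pts(b2).mean(0),.039),len(pts(b2)))
red2=mask(h2,(0,100,40),(8,255,255),(220,190,280,220))|mask(h2,(172,100,40),(180,255,255),(220,190,280,220))
print('bar side',rect(red2,.05,'side'))
c=p[150:245,170:395]; c=cv2.resize(c,None,fx=3.4,fy=3.4,interpolation=cv2.INTER_CUBIC)
s=p2[140:265,190:340]; s=cv2.resize(s,(c.shape[1]//3*1,int(125/150*(c.shape[1]//3))),interpolation=cv2.INTER_CUBIC)
o=np.zeros((c.shape[0]+s.shape[0],c.shape[1],3),np.uint8); o[:c.shape[0]]=c; o[c.shape[0]:,:s.shape[1]]=s
cv2.imwrite('pics/crop1.png',o[:,:,::-1]); print(o.shape)
E
python3 m.py
```

```text
brass (array([ 0.49381071, -0.21357143]), ((497.4248352050781, -216.7806396484375), (49.33321762084961, 152.92979431152344), 54.388465881347656), np.float64(144.70097047788525), 849)
dome [[ 0.46169832 -0.19260104  0.039     ]] [348.79245283 214.71698113] 53.0
bar (array([0.51975789, 0.12279983]), ((520.0851440429688, 122.79273986816406), (13.169482231140137, 124.66417694091797), 86.5152359008789), np.float64(176.14696000203242), 205)
dome side [[ 0.46246364 -0.19884748  0.039     ]] 8
bar side (array([0.52056655, 0.12140772]), ((521.0874633789062, 120.94267272949219), (23.095474243164062, 130.45835876464844), 87.23632049560547), np.float64(176.0915202537526), 204)
(535, 765, 3)
```

View pics/crop1.png

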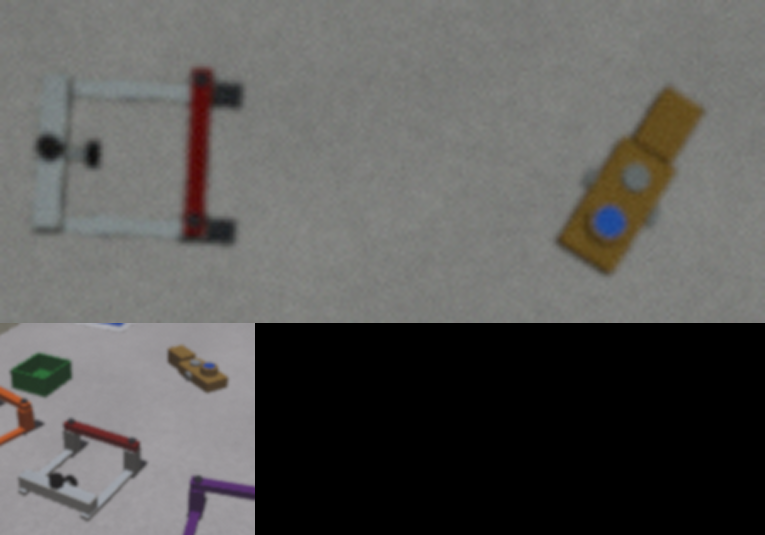

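The crop confirms both. The casting lies upright with its blue dome at crop pixel (609,222) and its tail to the upper right. The red bridge has its stop and buffer on the left at (92,153).

- **Casting:** nose direction about 144.5°, tail grip point about (0.541, -0.249).
- **Push direction:** about 86.3°.

I'll turn +118° on the way there, to stay in the last joint's range.

>>> jog_arm([
  {"dx": 1.45, "dy": 2.1, "turn": 0.122},
  {"dx": 1.45, "dy": 2.1, "turn": 0.122},
  {"dx": 1.45, "dy": 2.1, "turn": 0.122},
  {"dx": 1.45, "dy": 2.1, "turn": 0.122},
  {"dx": 1.45, "dy": 2.1, "turn": 0.122},
  {"dx": 1.45, "dy": 2.1, "turn": 0.122},
  {"dx": 1.45, "dy": 2.1, "turn": 0.122},
  {"dx": 1.45, "dy": 2.1, "turn": 0.122},
  {"dx": 1.45, "dy": 2.1, "turn": 0.122},
  {"dx": 1.45, "dy": 2.1, "turn": 0.122},
  {"dx": 1.45, "dy": 2.1, "turn": 0.122},
  {"dx": 1.45, "dy": 2.1, "turn": 0.122},
], fingers=8.5, grip_force=60)

```text
validation failed for argument at $.mo...
```

>>> jog_arm([
  {"dx": 1.45, "dy": 2.1, "turn": 0.122},
  {"dx": 1.45, "dy": 2.1, "turn": 0.122},
  {"dx": 1.45, "dy": 2.1, "turn": 0.122},
  {"dx": 1.45, "dy": 2.1, "turn": 0.122},
  {"dx": 1.45, "dy": 2.1, "turn": 0.122},
  {"dz": -2},
  {"dz": -2},
  {"dz": -2},
  {"dz": -2},
  {},
  {},
  {},
])

```text
validation failed for argument at $.mo...
```

>>> jog_arm([
  {"dx": 1.45, "dy": 2.1, "dz": 0.0, "turn": 0.122},
  {"dx": 1.45, "dy": 2.1, "dz": 0.0, "turn": 0.122},
], fingers=8.5, grip_force=60)

```text
time: 0.27
tool_pos: [0.323, -0.5653, 0.2302]
tcp_rot: [-2.95, -1.075, 0.0]
wrist_force: [-0.6, -0.7, 0.2]
width: 0.991
```

>>> jog_arm([
  {"dx": 1.45, "dy": 2.1, "dz": 0, "turn": 0.122},
  {"dx": 1.45, "dy": 2.1, "dz": 0, "turn": 0.122},
  {"dx": 1.45, "dy": 2.1, "dz": 0, "turn": 0.122},
  {"dx": 1.45, "dy": 2.1, "dz": 0, "turn": 0.122},
  {"dx": 1.45, "dy": 2.1, "dz": 0, "turn": 0.122},
  {"dx": 1.45, "dy": 2.1, "dz": 0, "turn": 0.122},
  {"dx": 1.45, "dy": 2.1, "dz": 0, "turn": 0.122},
  {"dx": 1.45, "dy": 2.1, "dz": 0, "turn": 0.122},
  {"dx": 1.45, "dy": 2.1, "dz": 0, "turn": 0.122},
  {"dx": 1.45, "dy": 2.1, "dz": 0, "turn": 0.122},
  {"dx": 1.45, "dy": 2.1, "dz": 0, "turn": 0.122},
  {"dx": 1.45, "dy": 2.1, "dz": 0, "turn": 0.122},
])

```text
time: 1.27
tool_pos: [0.4979, -0.3119, 0.2307]
tcp_rot: [-1.472, -2.774, -0.0]
wrist_force: [0.1, -0.6, 0.1]
width: 0.994
```

>>> jog_arm([
  {"dx": 1.45, "dy": 2.1, "dz": 0, "turn": 0.122},
  {"dx": 1.45, "dy": 2.1, "dz": 0, "turn": 0.122},
  {"dx": 1.45, "dy": 2.1, "dz": 0, "turn": 0.122},
  {"dx": 0, "dy": 0, "dz": -2, "turn": 0},
  {"dx": 0, "dy": 0, "dz": -2, "turn": 0},
  {"dx": 0, "dy": 0, "dz": -2, "turn": 0},
  {"dx": 0, "dy": 0, "dz": -2, "turn": 0},
  {"dx": 0, "dy": 0, "dz": -2, "turn": 0},
  {"dx": 0, "dy": 0, "dz": 0, "turn": 0},
  {"dx": 0, "dy": 0, "dz": 0, "turn": 0},
])

```text
time: 2.1
tool_pos: [0.5398, -0.2495, 0.1296]
tcp_rot: [-0.951, -2.99, -0.001]
wrist_force: [0.5, 0.3, -0.0]
width: 0.998
```

Run:
```python
from h import *
o=[]
for n,b in (("top",(310,140,410,240)),("side",(270,120,370,220))):
    p,d=viewer.read_camera(n); x0,y0,x1,y1=b; o.append(cv2.resize(p[y0:y1,x0:x1],(400,400),interpolation=cv2.INTER_CUBIC))
cv2.imwrite('pics/c2.png',np.hstack(o)[:,:,::-1]); s=bot.read_state(); print(s['tool_pos'],s['tcp_rot'],s['q'])
a=np.arctan2(s['tcp_rot'][1],s['tcp_rot'][0]); print('y axis deg',(np.degrees(2*a)-90)%180)
```

```text
[ 0.54182213 -0.25062184  0.13237358] [ 9.51718908e-01  2.99256323e+00 -3.83195978e-04] [-4.74955950e-01  1.97336552e-01  1.87569933e+00 -2.09036398e-05
  1.06719751e+00 -1.42991600e+00]
y axis deg 54.715757787955965
```

View pics/c2.png

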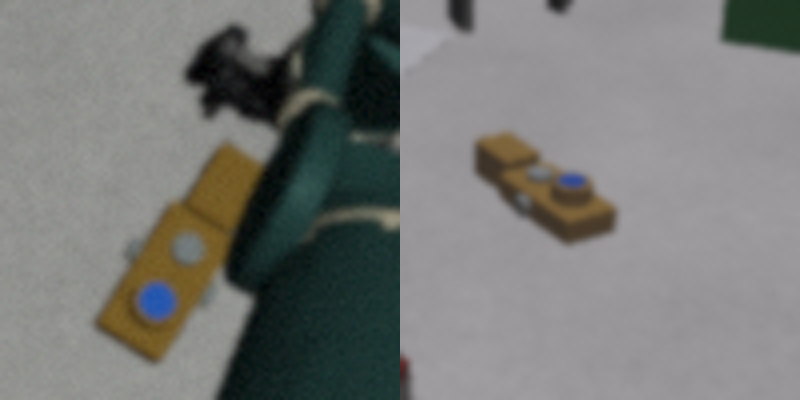

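The crop shows the casting flat, with the open jaws above its tail. I'll descend.

>>> jog_arm([
  {"dx": 0, "dy": 0, "dz": -2, "turn": 0},
  {"dx": 0, "dy": 0, "dz": -2, "turn": 0},
  {"dx": 0, "dy": 0, "dz": -2, "turn": 0},
  {"dx": 0, "dy": 0, "dz": -2, "turn": 0},
  {"dx": 0, "dy": 0, "dz": -1.5, "turn": 0},
  {"dx": 0, "dy": 0, "dz": -1, "turn": 0},
  {"dx": 0, "dy": 0, "dz": -0.6, "turn": 0},
  {"dx": 0, "dy": 0, "dz": -0.6, "turn": 0},
  {"dx": 0, "dy": 0, "dz": -0.6, "turn": 0},
  {"dx": 0, "dy": 0, "dz": 0, "turn": 0},
  {"dx": 0, "dy": 0, "dz": 0, "turn": 0},
])

```text
time: 3.12
tool_pos: [0.5415, -0.2504, 0.0087]
tcp_rot: [0.952, 2.993, -0.0]
wrist_force: [-0.3, 1.0, 0.3]
width: 0.993
```

Run:
```python
from h import *
p,d=viewer.read_camera("side"); s=bot.read_state(); print(s['tool_pos'],s['wrist_force'])
cv2.imwrite('pics/c3.png',cv2.resize(p[120:220,270:370],(500,500),interpolation=cv2.INTER_CUBIC)[:,:,::-1])
```

```text
[ 0.54168897 -0.25052924  0.00891821] [ 0.01516979 -0.54737678  0.28584238]
```

View pics/c3.png

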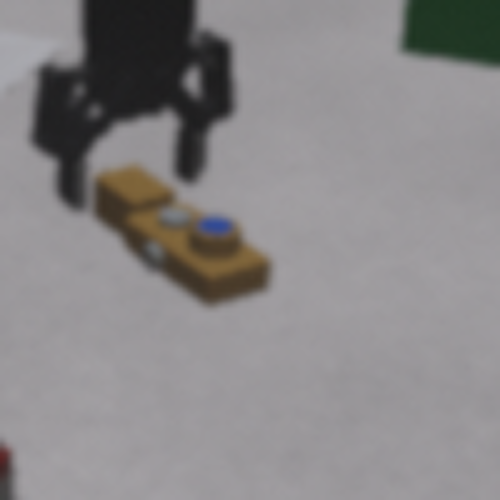

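The fingers at (72,190) and (190,165) straddle the tail at (133,180). I'll lower a little and close.

>>> jog_arm([
  {"dx": 0, "dy": 0, "dz": -0.3, "turn": 0},
  {"dx": 0, "dy": 0, "dz": 0, "turn": 0},
  {"dx": 0, "dy": 0, "dz": 0, "turn": 0},
  {"dx": 0, "dy": 0, "dz": 0, "turn": 0},
  {"dx": 0, "dy": 0, "dz": 0, "turn": 0},
  {"dx": 0, "dy": 0, "dz": 0, "turn": 0},
  {"dx": 0, "dy": 0, "dz": 0, "turn": 0},
  {"dx": 0, "dy": 0, "dz": 0, "turn": 0},
  {"dx": 0, "dy": 0, "dz": 0, "turn": 0},
  {"dx": 0, "dy": 0, "dz": 0, "turn": 0},
  {"dx": 0, "dy": 0, "dz": 0, "turn": 0},
  {"dx": 0, "dy": 0, "dz": 0, "turn": 0},
], fingers=2.5, grip_force=60)

```text
time: 4.17
tool_pos: [0.5417, -0.2505, 0.0058]
tcp_rot: [0.952, 2.993, -0.0]
wrist_force: [1.5, 0.8, 5.3]
width: 0.409
```

>>> jog_arm([
  {"dx": 0, "dy": 0, "dz": 0.3, "turn": 0},
  {"dx": 0, "dy": 0, "dz": 0.3, "turn": 0},
  {"dx": -0.33, "dy": 1.95, "dz": 0, "turn": -0.102},
  {"dx": -0.33, "dy": 1.95, "dz": 0, "turn": -0.102},
  {"dx": -0.33, "dy": 1.95, "dz": 0, "turn": -0.102},
  {"dx": -0.33, "dy": 1.95, "dz": 0, "turn": -0.102},
  {"dx": -0.33, "dy": 1.95, "dz": 0, "turn": -0.102},
  {"dx": -0.33, "dy": 1.95, "dz": 0, "turn": -0.102},
  {"dx": -0.33, "dy": 1.95, "dz": 0, "turn": -0.102},
  {"dx": -0.33, "dy": 1.95, "dz": 0, "turn": -0.102},
  {"dx": -0.33, "dy": 1.95, "dz": 0, "turn": -0.102},
  {"dx": -0.33, "dy": 1.95, "dz": 0, "turn": -0.102},
])

```text
time: 5.17
tool_pos: [0.5061, -0.0543, 0.0101]
tcp_rot: [-2.296, -2.141, 0.004]
wrist_force: [-0.4, -0.4, -3.7]
width: 0.41
```

>>> jog_arm([
  {"dx": 0, "dy": 0, "dz": 0, "turn": 0},
  {"dx": 0, "dy": 0, "dz": 0, "turn": 0},
  {"dx": 0, "dy": 0, "dz": -0.2, "turn": 0},
  {"dx": 0, "dy": 0, "dz": -0.2, "turn": 0},
  {"dx": 0, "dy": 0, "dz": 0, "turn": 0},
  {"dx": 0, "dy": 0, "dz": 0, "turn": 0},
])

```text
time: 5.67
tool_pos: [0.508, -0.0559, 0.0069]
tcp_rot: [-2.293, -2.147, 0.001]
wrist_force: [-0.5, 0.9, -3.4]
width: 0.411
```

```bash
cat > m2.py <<'E'
from h import *
import sys
k=sys.argv[1]; o=[]
for n,b in (("top",(170,140,320,240)),("side",(190,140,340,240))):
    p,d=viewer.read_camera(n); x0,y0,x1,y1=b; o.append(cv2.resize(p[y0:y1,x0:x1],None,fx=3,fy=3,interpolation=cv2.INTER_CUBIC) if n=="side" else cv2.resize(p[y0:y1,x0:x1],None,fx=5,fy=5,interpolation=cv2.INTER_CUBIC)[:, :750])
    h=hsv(p); np.savez(f'{n}_{k}.npz',p=p)
    bl=mask(h,(100,120,60),(125,255,255),b); br=mask(h,(8,80,50),(28,255,255),b)
    if bl.any(): print(n,'dome',ray(n,pts(bl).mean(0),.039)[0,:2],bl.sum()/255)
    if n=="top": 
        X=(ray(n,pts(br|bl),.03)[:,:2]*1000).astype(np.float32); print(n,'brass',cv2.minAreaRect(X),len(X))
cv2.imwrite(f'pics/c{k}.png',cv2.resize(o[0],(750,500))[:,:,::-1])
s=bot.read_state(); a=np.arctan2(s['tcp_rot'][1],s['tcp_rot'][0]); print(s['time'],s['tool_pos'],s['wrist_force'],s['torque'],s['width'],'nose deg',(2*np.degrees(a))%180)
E
python3 m2.py 4
```

```text
top dome [0.51720903 0.04336912] 51.0
top brass ((584.5084838867188, 52.209110260009766), (217.94358825683594, 92.58660125732422), 17.82905387878418) 507
side dome [ 0.55703788 -0.03098771] 24.0
5.7667 [ 0.50818962 -0.05577775  0.00716397] [ 0.22951626 -0.13287694 -3.80877634] [-0.1319457   0.0020548   0.03569563] 0.4066324606176731 nose deg 86.24236510776097
```

View pics/c4.png

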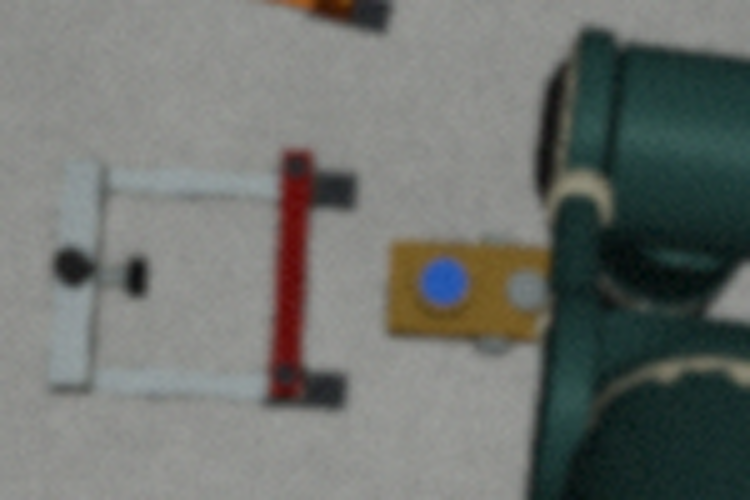

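The casting is square in front of the bar, with its dome at (443,283), nose at x≈390 and the bar at x≈290. It still hangs about 2 mm up, since fz of -3.8 N is its weight. I'll fit its angle and offset relative to the bar in this same picture.

Run:
```python
from h import *
p=np.load('top_4.npz')['p'];h=hsv(p)
br=mask(h,(8,80,50),(28,255,255),(245,180,278,215))|mask(h,(100,120,60),(125,255,255),(245,180,278,215))
cs=[c for c in range(251,276) if not 262<=c<=273]
T=[];B=[]
for c in cs:
    y=np.nonzero(br[:,c])[0]; T.append((c,y.min()-.5)); B.append((c,y.max()+.5))
fit=lambda E: (lambda X: np.degrees(np.arctan2(*np.polyfit(X[:,1],X[:,0],1)[[0]],1)))(ray('top',E,.024))
print('casting heading (90-a):',90-fit(T),90-fit(B), 'mid x', ray('top',[(c,(a[1]+b[1])/2) for c,a,b in zip(cs,T,B)],.024)[:,:2].mean(0))
red=mask(h,(0,120,60),(6,255,255),(215,160,250,230))|mask(h,(172,120,60),(180,255,255),(215,160,250,230))
X=ray('top',pts(red),.0545)[:,:2];r=cv2.minAreaRect((X*1000).astype(np.float32));w,v=np.linalg.eigh(np.cov(X.T));print('bar',X.mean(0),r,np.degrees(np.arctan2(v[1,1],v[0,1]))%180)
g=mask(h,(0,0,140),(180,60,255),(175,170,195,222)) # stop + buffer
k=mask(h,(0,0,0),(180,255,50),(191,185,202,205)); print('buffer',ray('top',pts(k),.02)[:,:2].mean(0),len(pts(k)))
q=pts(k); print('buffer front', ray('top',[(q[:,0].max()+.5,q[:,1].mean())],.014))
```

```text
casting heading (90-a): 84.40653278664963 86.12046300445735 mid x [0.51513578 0.04178957]
bar [0.51951466 0.1226308 ] ((520.0051879882812, 122.73954010009766), (15.428851127624512, 124.70693969726562), 84.88591766357422) 176.2303975302039
buffer [0.5271744  0.20669056] 15
buffer front [[0.52819356 0.20315802 0.014     ]]
```

>>> jog_arm([
  {"dx": 0, "dy": 0, "dz": -0.1, "turn": 0},
  {"dx": 0, "dy": 0, "dz": -0.05, "turn": 0},
  {"dx": 0, "dy": 0, "dz": 0, "turn": 0},
  {"dx": 0, "dy": 0, "dz": 0, "turn": 0},
])

```text
time: 6.1
tool_pos: [0.5084, -0.0554, 0.0059]
tcp_rot: [2.292, 2.148, 0.0]
wrist_force: [-0.2, -0.2, -3.7]
width: 0.409
```

>>> jog_arm([
  {"dx": 0, "dy": 0, "dz": -0.05, "turn": 0},
  {"dx": 0, "dy": 0, "dz": 0, "turn": 0},
  {"dx": 0, "dy": 0, "dz": 0, "turn": 0},
])

```text
time: 6.35
tool_pos: [0.5084, -0.0554, 0.0058]
tcp_rot: [2.292, 2.148, 0.0]
wrist_force: [-2.9, 0.5, 3.4]
width: 0.409
```

>>> jog_arm([
  {"dx": 0, "dy": 0, "dz": -0.05, "turn": 0},
  {"dx": 0, "dy": 0, "dz": 0, "turn": 0},
  {"dx": 0, "dy": 0, "dz": 0, "turn": 0},
])

```text
time: 6.6
tool_pos: [0.5084, -0.0553, 0.0057]
tcp_rot: [2.292, 2.148, -0.0]
wrist_force: [-4.9, -0.5, 8.1]
width: 0.413
```

```bash
python3 -c "
from h import *
s=bot.read_state();print(s['tool_pos'],s['wrist_force'],s['torque'])"
```

```text
[ 0.50841782 -0.05534586  0.00574365] [-4.85431272 -0.49552989  8.06156518] [-0.09137298  0.57038523 -0.04042086]
```

Contact. To make sure it lies truly flat, I'll let go briefly, raise 2 mm and grip again.

>>> jog_arm([
  {"dx": 0, "dy": 0, "dz": 0, "turn": 0},
  {"dx": 0, "dy": 0, "dz": 0, "turn": 0},
  {"dx": 0, "dy": 0, "dz": 0, "turn": 0},
  {"dx": 0, "dy": 0, "dz": 0, "turn": 0},
  {"dx": 0, "dy": 0, "dz": 0.2, "turn": 0},
  {"dx": 0, "dy": 0, "dz": 0.1, "turn": 0},
  {"dx": 0, "dy": 0, "dz": 0, "turn": 0},
  {"dx": 0, "dy": 0, "dz": 0, "turn": 0},
], fingers=6)

```text
time: 7.27
tool_pos: [0.5083, -0.0553, 0.0079]
tcp_rot: [2.292, 2.148, 0.0]
wrist_force: [-0.2, -0.0, 0.3]
width: 0.7
```

>>> jog_arm([
  {"dx": 0, "dy": 0, "dz": 0, "turn": 0},
  {"dx": 0, "dy": 0, "dz": 0, "turn": 0},
  {"dx": 0, "dy": 0, "dz": 0, "turn": 0},
  {"dx": 0, "dy": 0, "dz": 0, "turn": 0},
  {"dx": 0, "dy": 0, "dz": 0, "turn": 0},
  {"dx": 0, "dy": 0, "dz": 0, "turn": 0},
  {"dx": 0, "dy": 0, "dz": 0, "turn": 0},
  {"dx": 0, "dy": 0, "dz": 0, "turn": 0},
  {"dx": 0, "dy": 0, "dz": 0, "turn": 0},
], fingers=2.5, grip_force=60)

```text
time: 8.02
tool_pos: [0.5086, -0.0554, 0.008]
tcp_rot: [2.292, 2.148, 0.001]
wrist_force: [1.1, -0.6, 2.9]
width: 0.412
```

```bash
python3 m2.py 5
```

```text
top dome [0.51747676 0.04362091] 51.0
top brass ((584.7396850585938, 52.73335647583008), (216.80612182617188, 92.61590576171875), 17.595165252685547) 506
side dome [ 0.55530588 -0.02598432] 25.0
8.1167 [ 0.50862216 -0.0553572   0.00803656] [ 1.43554979 -1.12176286  2.94482666] [-0.09584887 -0.15054466 -0.09924577] 0.41042096903908976 nose deg 86.27785373681665
```

>>> jog_arm([
  {"dx": 0.04, "dy": 0.5, "dz": 0, "turn": 0},
  {"dx": 0.06, "dy": 0.8, "dz": 0, "turn": 0},
  {"dx": 0.06, "dy": 0.8, "dz": 0, "turn": 0},
  {"dx": 0.06, "dy": 0.8, "dz": 0, "turn": 0},
  {"dx": 0.06, "dy": 0.8, "dz": 0, "turn": 0},
  {"dx": 0.06, "dy": 0.8, "dz": 0, "turn": 0},
  {"dx": 0.04, "dy": 0.5, "dz": 0, "turn": 0},
])

```text
time: 8.7
tool_pos: [0.5121, -0.0044, 0.008]
tcp_rot: [2.291, 2.149, -0.0]
wrist_force: [-0.2, -5.7, 6.1]
width: 0.413
```

```bash
python3 m2.py 6
```

```text
top dome [0.52083859 0.09481677] 50.0
top brass ((585.168701171875, 72.19833374023438), (184.72946166992188, 103.39632415771484), 3.6321136951446533) 442
side dome [ 0.57228155 -0.01678451] 15.0
8.8 [ 0.51214375 -0.00364719  0.00799799] [0.1265423  0.6344693  5.74188767] [ 0.00977314 -0.0904236   0.03888548] 0.41007273356806556 nose deg 86.3283335110454
```

View pics/c6.png

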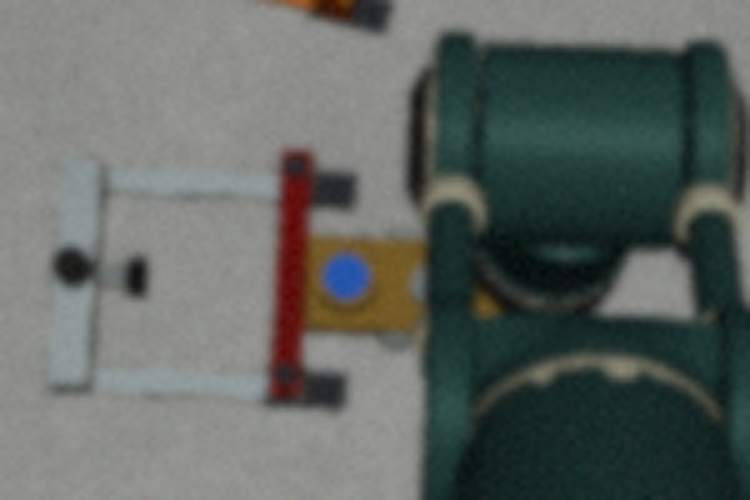

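The nose is under the bar and centred, with the dome at (347,277) just before it, and drag is about 5.7 N. I'll continue to near the buffer.

>>> jog_arm([
  {"dx": 0.04, "dy": 0.5, "dz": 0.02, "turn": 0},
  {"dx": 0.055, "dy": 0.8, "dz": 0, "turn": 0},
  {"dx": 0.055, "dy": 0.8, "dz": 0, "turn": 0},
  {"dx": 0.055, "dy": 0.8, "dz": 0, "turn": 0},
  {"dx": 0.055, "dy": 0.8, "dz": 0, "turn": 0},
  {"dx": 0.055, "dy": 0.8, "dz": 0, "turn": 0},
  {"dx": 0.055, "dy": 0.8, "dz": 0, "turn": 0},
  {"dx": 0.03, "dy": 0.4, "dz": 0, "turn": 0},
  {"dx": 0, "dy": 0, "dz": 0, "turn": 0},
])

```text
time: 9.55
tool_pos: [0.516, 0.0533, 0.008]
tcp_rot: [-2.291, -2.148, -0.001]
wrist_force: [-0.6, 1.4, 4.3]
width: 0.408
```

```bash
python3 m2.py 7
python3 - <<'E'
from h import *
p=np.load('top_7.npz')['p'];h=hsv(p)
br=mask(h,(8,80,50),(28,255,255),(195,180,228,215)); q=pts(br); r=q[abs(q[:,1]-195)<6]; print('nose col',[r[r[:,1]==y][:,0].min() for y in np.unique(r[:,1])], ray('top',[(r[:,0].min()-.5,195)],.024))
E
```

```text
top dome [0.52490336 0.15274721] 51.0
top brass ((584.440673828125, 135.0416259765625), (177.89682006835938, 105.33614349365234), 4.425644874572754) 438
side dome [0.52541896 0.14788437] 28.0
9.65 [0.51596115 0.05327806 0.00802412] [0.10276662 5.01718501 5.49811904] [ 0.5570833  -0.00650268 -0.00897382] 0.41049720515472554 nose deg 86.27243900428812
nose col [np.int64(207), np.int64(207), np.int64(207), np.int64(207), np.int64(207), np.int64(207), np.int64(207), np.int64(207), np.int64(207), np.int64(206), np.int64(206)] [[0.52504285 0.18351435 0.024     ]]
```

>>> jog_arm([
  {"dx": 0.014, "dy": 0.2, "dz": 0, "turn": 0},
  {"dx": 0.014, "dy": 0.2, "dz": 0, "turn": 0},
  {"dx": 0.014, "dy": 0.2, "dz": 0, "turn": 0},
  {"dx": 0.014, "dy": 0.2, "dz": 0, "turn": 0},
  {"dx": 0.014, "dy": 0.2, "dz": 0, "turn": 0},
])

```text
time: 10.07
tool_pos: [0.5166, 0.0608, 0.008]
tcp_rot: [2.292, 2.148, -0.002]
wrist_force: [0.1, -5.7, 5.6]
width: 0.41
```

>>> jog_arm([
  {"dx": 0.007, "dy": 0.1, "dz": 0, "turn": 0},
  {"dx": 0.007, "dy": 0.1, "dz": 0, "turn": 0},
])

```text
time: 10.23
tool_pos: [0.5167, 0.0628, 0.008]
tcp_rot: [2.292, 2.148, -0.002]
wrist_force: [-1.2, -6.8, 4.7]
width: 0.407
```

>>> jog_arm([
  {"dx": 0.007, "dy": 0.1, "dz": 0, "turn": 0},
  {"dx": 0.007, "dy": 0.1, "dz": 0, "turn": 0},
])

```text
time: 10.4
tool_pos: [0.5169, 0.0647, 0.008]
tcp_rot: [2.292, 2.148, -0.002]
wrist_force: [-0.7, -6.0, 5.1]
width: 0.412
```

>>> jog_arm([
  {"dx": 0.007, "dy": 0.1, "dz": 0, "turn": 0},
  {"dx": 0.007, "dy": 0.1, "dz": 0, "turn": 0},
  {"dx": 0.007, "dy": 0.1, "dz": 0, "turn": 0},
])

```text
time: 10.65
tool_pos: [0.5171, 0.0677, 0.008]
tcp_rot: [2.292, 2.148, -0.002]
wrist_force: [-0.9, -5.9, 6.4]
width: 0.41
```

>>> jog_arm([
  {"dx": 0.007, "dy": 0.1, "dz": 0, "turn": 0},
  {"dx": 0.007, "dy": 0.1, "dz": 0, "turn": 0},
])

```text
time: 10.82
tool_pos: [0.5172, 0.0697, 0.008]
tcp_rot: [2.292, 2.147, -0.002]
wrist_force: [-0.7, -5.1, 5.2]
width: 0.411
```

>>> jog_arm([
  {"dx": 0.004, "dy": 0.05, "dz": 0, "turn": 0},
  {"dx": 0.004, "dy": 0.05, "dz": 0, "turn": 0},
])

```text
time: 10.98
tool_pos: [0.5173, 0.0707, 0.008]
tcp_rot: [2.292, 2.148, -0.002]
wrist_force: [-0.1, -5.6, 5.4]
width: 0.409
```

>>> jog_arm([
  {"dx": 0.004, "dy": 0.05, "dz": 0, "turn": 0},
  {"dx": 0.004, "dy": 0.05, "dz": 0, "turn": 0},
])

```text
time: 11.15
tool_pos: [0.5174, 0.0717, 0.008]
tcp_rot: [2.292, 2.148, -0.002]
wrist_force: [-0.4, -6.0, 5.0]
width: 0.407
```

>>> jog_arm([
  {"dx": 0.004, "dy": 0.05, "dz": 0, "turn": 0},
  {"dx": 0.004, "dy": 0.05, "dz": 0, "turn": 0},
])

```text
time: 11.32
tool_pos: [0.5175, 0.0727, 0.008]
tcp_rot: [2.292, 2.148, -0.002]
wrist_force: [-0.9, -5.6, 5.6]
width: 0.411
```

>>> jog_arm([
  {"dx": 0.004, "dy": 0.05, "dz": 0, "turn": 0},
  {"dx": 0.004, "dy": 0.05, "dz": 0, "turn": 0},
])

```text
time: 11.48
tool_pos: [0.5175, 0.0735, 0.008]
tcp_rot: [2.292, 2.148, -0.002]
wrist_force: [0.2, -7.4, 5.8]
width: 0.411
```

>>> jog_arm([
  {"dx": 0.004, "dy": 0.05, "dz": 0, "turn": 0},
  {"dx": 0.004, "dy": 0.05, "dz": 0, "turn": 0},
])

```text
time: 11.65
tool_pos: [0.5175, 0.074, 0.008]
tcp_rot: [2.291, 2.148, -0.003]
wrist_force: [-0.3, -9.1, 6.0]
width: 0.41
```

The buffer was met at TCP y≈0.0734. I'll now build up to about -17.8 N, which is 5.8 N of drag plus 12 N.

>>> jog_arm([
  {"dx": 0.003, "dy": 0.05, "dz": 0, "turn": 0},
  {"dx": 0.003, "dy": 0.05, "dz": 0, "turn": 0},
  {"dx": 0.003, "dy": 0.05, "dz": 0, "turn": 0},
])

```text
time: 11.9
tool_pos: [0.5177, 0.0746, 0.008]
tcp_rot: [2.29, 2.147, -0.005]
wrist_force: [-0.1, -13.6, 6.4]
width: 0.405
```

>>> jog_arm([
  {"dx": 0.003, "dy": 0.05, "dz": 0, "turn": 0},
  {"dx": 0.003, "dy": 0.05, "dz": 0, "turn": 0},
  {"dx": 0.0, "dy": 0.02, "dz": 0, "turn": 0},
])

```text
time: 12.15
tool_pos: [0.5177, 0.075, 0.008]
tcp_rot: [2.289, 2.147, -0.006]
wrist_force: [-0.8, -16.4, 6.6]
width: 0.41
```

>>> jog_arm([
  {"dx": 0, "dy": 0.05, "dz": 0, "turn": 0},
  {"dx": 0, "dy": 0, "dz": 0, "turn": 0},
  {"dx": 0, "dy": 0, "dz": 0, "turn": 0},
])

```text
time: 12.4
tool_pos: [0.5177, 0.0753, 0.008]
tcp_rot: [2.289, 2.147, -0.006]
wrist_force: [-0.8, -16.3, 7.0]
width: 0.408
```

>>> jog_arm([
  {"dx": 0, "dy": 0.03, "dz": 0, "turn": 0},
  {"dx": 0, "dy": 0, "dz": 0, "turn": 0},
  {"dx": 0, "dy": 0, "dz": 0, "turn": 0},
  {"dx": 0, "dy": 0, "dz": 0, "turn": 0},
])

```text
time: 12.73
tool_pos: [0.5177, 0.0753, 0.008]
tcp_rot: [2.288, 2.147, -0.007]
wrist_force: [-1.2, -17.1, 8.2]
width: 0.405
```

>>> jog_arm([
  {"dx": 0, "dy": 0, "dz": 0, "turn": 0},
  {"dx": 0, "dy": 0, "dz": 0, "turn": 0},
  {"dx": 0, "dy": 0, "dz": 0, "turn": 0},
  {"dx": 0, "dy": 0, "dz": 0, "turn": 0},
])

```text
time: 13.07
tool_pos: [0.5177, 0.0754, 0.008]
tcp_rot: [2.288, 2.147, -0.007]
wrist_force: [-0.6, -17.6, 7.1]
width: 0.406
```

>>> jog_arm([
  {"dx": 0, "dy": 0, "dz": 0, "turn": 0},
  {"dx": 0, "dy": 0, "dz": 0, "turn": 0},
  {"dx": 0, "dy": 0, "dz": 0, "turn": 0},
  {"dx": 0, "dy": 0, "dz": 0, "turn": 0},
])

```text
time: 13.4
tool_pos: [0.5177, 0.0753, 0.008]
tcp_rot: [2.288, 2.147, -0.007]
wrist_force: [0.4, -17.4, 6.5]
width: 0.408
```

Pressed at about 11.5–12 N for over a second. I'll ease off, open modestly to stay clear of the bridge feet, and lift straight up.

>>> jog_arm([
  {"dx": 0, "dy": -0.1, "dz": 0, "turn": 0},
  {"dx": 0, "dy": -0.1, "dz": 0, "turn": 0},
  {"dx": 0, "dy": -0.05, "dz": 0, "turn": 0},
  {"dx": 0, "dy": 0, "dz": 0, "turn": 0},
])

```text
time: 13.73
tool_pos: [0.5177, 0.0752, 0.008]
tcp_rot: [2.291, 2.148, -0.003]
wrist_force: [-0.5, -6.1, 5.7]
width: 0.409
```

>>> jog_arm([
  {"dx": 0, "dy": 0, "dz": 0, "turn": 0},
  {"dx": 0, "dy": 0, "dz": 0, "turn": 0},
  {"dx": 0, "dy": 0, "dz": 0, "turn": 0},
  {"dx": 0, "dy": 0, "dz": 0, "turn": 0},
  {"dx": 0, "dy": 0, "dz": 0, "turn": 0},
  {"dx": 0, "dy": 0, "dz": 0, "turn": 0},
], fingers=5.6)

```text
time: 14.23
tool_pos: [0.5176, 0.0769, 0.0078]
tcp_rot: [-2.292, -2.148, 0.0]
wrist_force: [-0.4, 0.7, -1.3]
width: 0.653
```

>>> jog_arm([
  {"dx": 0, "dy": 0, "dz": 0.5, "turn": 0},
  {"dx": 0, "dy": 0, "dz": 1, "turn": 0},
  {"dx": 0, "dy": 0, "dz": 1.5, "turn": 0},
  {"dx": 0, "dy": 0, "dz": 2, "turn": 0},
  {"dx": 0, "dy": 0, "dz": 2.5, "turn": 0},
  {"dx": 0, "dy": 0, "dz": 3, "turn": 0},
  {"dx": 0, "dy": -2, "dz": 3, "turn": 0},
  {"dx": 0, "dy": -3, "dz": 1, "turn": 0},
  {"dx": 0, "dy": -3, "dz": 0, "turn": 0},
  {"dx": 0, "dy": -3, "dz": 0, "turn": 0},
  {"dx": 0, "dy": -3, "dz": 0, "turn": 0},
  {"dx": 0, "dy": -3, "dz": 0, "turn": 0},
])

```text
time: 15.23
tool_pos: [0.5181, -0.0946, 0.1546]
tcp_rot: [2.291, 2.147, 0.002]
wrist_force: [0.4, -0.4, -0.9]
width: 0.654
```

```bash
python3 m2.py 8
python3 - <<'E'
from h import *
a=np.load('top0.npz')['p'].astype(int);b=np.load('top_8.npz')['p'].astype(int)
D=abs(a-b).sum(2)
for n,(x0,y0,x1,y1) in dict(carton=(120,110,168,156),valve=(115,225,143,266),tray=(272,92,314,132),bridge=(180,170,200,220)).items(): print(n,D[y0:y1,x0:x1].mean().round(1),np.percentile(D[y0:y1,x0:x1],99))
E
```

```text
top dome [0.5260676  0.17161669] 52.0
top brass ((584.9813842773438, 125.92112731933594), (150.7152862548828, 178.1590118408203), 88.75345611572266) 850
side dome [0.55106397 0.10598978] 33.0
15.3333 [ 0.51827494 -0.09693245  0.15449065] [0.40614305 0.91111995 0.04905116] [-0.05369502 -0.00889523 -0.03115705] 0.6540627049334617 nose deg 86.05871995580254
carton 52.2 81.0
valve 56.2 79.0
tray 48.7 262.0500000000002
bridge 61.0 84.0
```

View pics/c8.png

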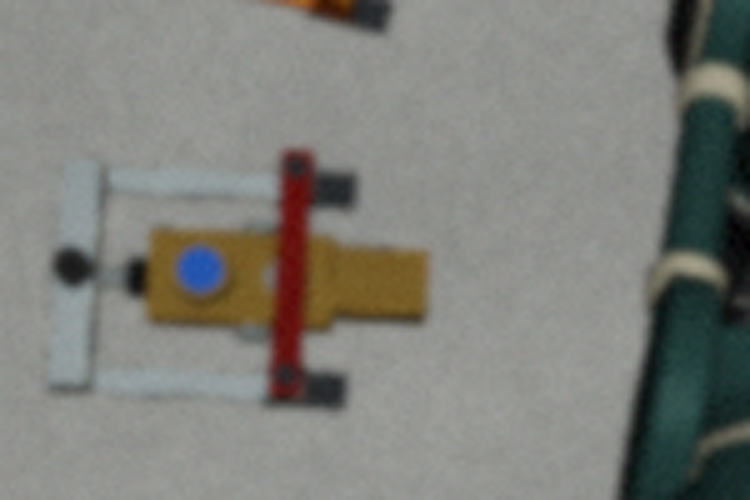

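The casting lies under the bar with its dome at (200,270), past the bar, and its nose at x≈148 against the buffer. The tray patch differs between pictures, so I'll check that before handing in.

Run:
```python
from h import *
for k in ('top0','top_4','top_8'):
    h=hsv(np.load(k+'.npz')['p']); 
    print(k,[(n,pts(mask(h,lo,hi,b)).mean(0).round(2),len(pts(mask(h,lo,hi,b)))) for n,lo,hi,b in (('tray',(50,120,30),(75,255,255),(265,85,320,140)),('carton',(5,60,30),(18,255,255),(115,105,170,160)),('valve',(0,120,40),(30,255,255),(110,220,145,270)))], h[90:100,200:210,2].mean())
```

```text
top0 [('tray', array([292.67, 111.91]), 931), ('carton', array([143.69, 133.29]), 963), ('valve', array([128.9 , 246.94]), 324)] 129.45
top_4 [('tray', array([292.66, 111.9 ]), 936), ('carton', array([143.8 , 133.26]), 970), ('valve', array([128.97, 247.02]), 326)] 148.4
top_8 [('tray', array([292.84, 112.07]), 944), ('carton', array([143.64, 133.37]), 969), ('valve', array([128.92, 246.97]), 326)] 151.98
```

All bystanders are unmoved to within 0.2 px; the patch difference came from a change in lighting. Handing in.

```bash
python3 -c "
from h import *
print(bot.finish_job())"
```

```text
the job is handed in; nothing more can be done
None
```

The casting is lying flat under the red bar with its dome through and its nose at the rubber buffer, and I handed the job in at about 15 s.

- **Placing:** I gripped the casting by its tail, set it flat and square in front of the bar, and let go and gripped again so it lay flat. I then slid it under nose first, with about 5.8 N of drag.
- **Pressing:** the wrist force held at 17.1 to 17.6 N for about a second. That is about 11.5 N on the buffer on top of the drag, and the roughly 1.9 mm of buffer travel agrees. I never read the 17 N limit on the buffer.
- **Letting go:** I eased off, opened the fingers and lifted clear, so the robot was touching nothing when I handed in.

**Last checks:**
- The final top view shows the dome past the bar, with the casting between the posts.
- The carton, ball valve and tray stayed within 0.2 pixel of where they were.
- The last dome reading puts the nose about 1 mm short of where it first met the buffer. That is within camera error, but a gap that small can't be ruled out.
- The side camera's dome position disagreed in that last check. Its blue mask most likely picked up something else, so I relied on the top view.

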